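Rub the contact strip of an expansion card clean

TASK

Clean the gold edge contacts of the expansion card clamped in the board holder: take the rubber-tipped cleaning pen out of the tool stand and, pressing its tip lightly on the contacts, rub slowly (about two centimetres a second) along the whole row, starting on the short block of contacts, at the end towards the card's metal sockets, and finishing at the far end of the long block. Then stand the pen fully back in its hole in the tool stand, and leave the screwdriver, phone, bottle and parts tray where they are.

Things in the scene. Friction and masses are not known exactly. Their poses are not given: they have to be found in the camera images.
- card: Green expansion card lying flat, upper face 35 mm above the bench, fixed. A tab 85 mm long sticks out 8 mm from one long edge with a straight row of small gold contacts, 82 mm long and 5.8 mm across. Origin: middle of the row, on the upper face. x: level, across the row into the card (the tab's free edge is at x = -3.6 mm); y: along the row towards the short block; z: up.
- row_start (a point): Outer end of the short block of contacts: card y = +41 mm, on the row's middle line, on the card's upper face. The short block is 10 mm long; a 2 mm key slot, over which the rubber tip slides, parts it from the long block. It is towards the end of the card with three metal sockets and of the holder with the knurled knob.
- row_end (a point): Far end of the long block (70 mm) of contacts: card y = -41 mm, on the row's middle line, on the card's upper face.
- holder: Aluminium board holder with two steel rods and two jaws that clamp the card by its short ends; fixed. Origin: on the mat, 32 mm below the card's origin, same axes. Nothing on card or jaws is more than 14 mm above the card's upper face, and nothing higher than the face is within 7 mm of the row's middle line.
- pen: Cleaning pen, 142 mm long, about 70 g, upright, tip down in a hole of the stand (which hole varies). White round barrel 20 mm in diameter, from 42 to 134 mm above the tip, grey end cap above; below it a steel nose 11 mm in diameter with a black rubber tip. Thicker and taller than the screwdriver. Origin: on its axis at the unpressed tip end; z: from tip to cap; yaw free.
- pen_tip (a point): Centre of the flat underside of the pen's rubber tip, 7 mm in diameter. The tip is spring-backed: it starts to give at about 0.5 N and sinks up to 4 mm into the nose, where it pushes back with about 4 N; pressing further meets a hard stop.
- pen_shoulder (a point): Centre of the pen's flat shoulder, where barrel meets nose, 42 mm above the tip. It rests on the stand's top face, on the mouth of the hole.
- stand: Aluminium tool stand, a block 50 mm (x) by 130 mm (y) by 50 mm high, fixed to the bench on a 3 mm mat (its top is 53 mm above the bench), with two vertical through holes 15 mm in diameter, 80 mm apart along its y. Origin: the middle of its underside; z up.
- hole0 (a point): Centre of the mouth of one hole, on the top face of the stand (y = -40 mm of the stand).
- hole1 (a point): Centre of the mouth of the other hole, on the top face of the stand (y = +40 mm of the stand).
- driver: Precision screwdriver, all metal, standing blade down in the other hole of the stand: dark handle 17 mm in diameter, its top 62 mm above the stand's top. Origin: the tip of its blade, 42 mm below its shoulder. Bystander.
- phone: Black phone, 150 x 72 x 8 mm, lying face up beyond the mat. Origin: middle of its underside, x along its length. Bystander.
- alcohol: Small clear bottle, 42 mm in diameter, 110 mm tall, standing beyond the mat. Origin: middle of its underside. Bystander.
- tray: Grey divided parts tray, 90 x 130 x 28 mm, beyond the mat. Origin: middle of its underside. Bystander.
There are look-alikes about, which are no part of the job. Leave any orange or turquoise look-alike of the pen alone.

How it is judged:
On the way, in this order (a step that is already met when the one before it is completed fails the run):
1. the pen's tip is pressed on the row on the short block of contacts, at the start of the row (contact force between pen and card above 0.2 N and x of pen_tip in the frame of card between -0.0045 and 0.0045 m and z of pen_tip in the frame of card below 0.003 m and y of pen_tip in the frame of card between 0.031 and 0.041 m), for 0.15 s.
2. the pen's tip is pressed on the row about a fifth of the way along (contact force between pen and card above 0.2 N and x of pen_tip in the frame of card between -0.0045 and 0.0045 m and z of pen_tip in the frame of card below 0.003 m and y of pen_tip in the frame of card between 0.019 and 0.029 m), for 0.15 s.
3. the pen's tip is pressed on the row a third of the way along (contact force between pen and card above 0.2 N and x of pen_tip in the frame of card between -0.0045 and 0.0045 m and z of pen_tip in the frame of card below 0.003 m and y of pen_tip in the frame of card between 0.007 and 0.017 m), for 0.15 s.
4. the pen's tip is pressed on the row half of the way along (contact force between pen and card above 0.2 N and x of pen_tip in the frame of card between -0.0045 and 0.0045 m and z of pen_tip in the frame of card below 0.003 m and y of pen_tip in the frame of card between -0.005 and 0.005 m), for 0.15 s.
5. the pen's tip is pressed on the row two thirds of the way along (contact force between pen and card above 0.2 N and x of pen_tip in the frame of card between -0.0045 and 0.0045 m and z of pen_tip in the frame of card below 0.003 m and y of pen_tip in the frame of card between -0.017 and -0.007 m), for 0.15 s.
6. the pen's tip is pressed on the row four fifths of the way along (contact force between pen and card above 0.2 N and x of pen_tip in the frame of card between -0.0045 and 0.0045 m and z of pen_tip in the frame of card below 0.003 m and y of pen_tip in the frame of card between -0.029 and -0.019 m), for 0.15 s.
7. the pen's tip is pressed on the row at the far end of the long block (contact force between pen and card above 0.2 N and x of pen_tip in the frame of card between -0.0045 and 0.0045 m and z of pen_tip in the frame of card below 0.003 m and y of pen_tip in the frame of card between -0.041 and -0.031 m), for 0.15 s.
At the end, for the whole second after the job is handed in: The pen stands at rest and upright (within 0.1 rad) in a hole of the stand, its shoulder within 6 mm of the centre of the hole's mouth; the screwdriver, phone, bottle and tray are within 30 mm of where they were ((distance between pen_shoulder and hole0 below 0.006 m or distance between pen_shoulder and hole1 below 0.006 m) and angle between pen's own z axis and vertical below 0.1 rad and linear speed of pen below 0.02 m/s and distance of each of phone, alcohol, tray, driver from where it was at the start of the episode below 0.03 m); the robot touches nothing.
It fails at once if the pen is pressed on the card with more than 15 N (contact force between pen and card above 15 N).
It fails at once if the pen is moved faster than 8 cm/s while it touches the card (contact force between pen and card above 0.2 N and linear speed of pen above 0.08 m/s).
It fails at once if a bystander is moved by more than 30 mm (distance of any of phone, alcohol, tray, driver from where it was at the start of the episode above 0.03 m).
It also fails if it takes over 64 s, if anything falls off the work surface, if the arm or the gripper's body presses on something with over 40 N, if the wrist force passes 120 N, or if a joint passes its speed limit or range.

ROBOT

A 6-joint arm with a two-finger parallel gripper is mounted at the origin on the work surface. World frame = base frame: x ahead of the robot, y to its left, z up, the work surface at z = 0. Lengths are in m, angles in rad, forces in N, time in s.
With the tool pointing down it reaches from about 0.15 to 0.775 m from the base axis. Payload 6.1 kg.
Tool frame: the origin (TCP) lies midway between the tips of the shut fingers; the grasp point (between the pads) lies 19 mm behind it; z points along the fingers, y is the line along which they close (so a half turn about z gives the same grasp; the last joint's range is limited). The gripper opens to 85 mm and grips with 20 to 120 N. Pads are 22 mm wide; open, the fingers measure 114 mm over their backs; the gripper's body (76 mm by 85 mm) begins 54 mm behind the grasp point. The pads swing forward as they close: fully open they stand 13 mm farther back than shut.
Start: joints at [-1.307, 0.126, -0.04, 1.405, 0, 1.571], TCP at [0.137, -0.507, 0.231] pointing down, gripper open.
Joint ranges: [-2.72, 2.72], [-0.95, 1.95], [-1.27, 1.35], [-1.78, 2.02], [-1.46, 1.47], [-3.14, 3.14]. Speed limits (rad/s): [2.39, 2.39, 3.01, 3.14, 3.14, 3.14].

INTERFACE

Orientations are given as [roll, pitch, yaw] about the fixed x, y, z axes, in that order (R = Rz(yaw) Ry(pitch) Rx(roll)).
In Python, from bench import arm, ungrasp, gripper_close, inverse_kinematics, capture, search_frame gives the robot as it stands. Calls block until the motion is done:
- arm.move_to(position, orientation): joint-space move of the TCP to a pose.
- arm.line_to(position, max_speed=0.15, rotation=None, guard=None): straight line of the TCP; rotation=None keeps the orientation; max_speed is the mean speed in m/s. With guard (N) it stops when the force on the tool has changed by that much, and returns True; else False.
- arm.set_joints(angles): joint-space move.
- ungrasp() and gripper_close(f_grip=None): open the fingers fully, or close them until they stop; f_grip is the grip in N (None keeps the last).
- arm.sleep(seconds).
- inverse_kinematics(position, orientation): joint angles nearest the present ones, or None.
- arm.observe(): the state.
- capture(name): name is "scene" or "top" or "wrist"; returns a dict with "pixels" (400x640x3 uint8, blue, green, red), "vertical_fov" (degrees; the focal length in pixels is half the picture's height over the tangent of half this angle, whatever the lens; pixels are square), "cx", "cy" (the principal point, pixels), "cam_to_world" (4x4, takes a point from camera to world coordinates). Camera axes: x right, y up, looking along -z (the intrinsics and any distortion apply to the point x, -y, -z); pixel columns grow to the right and rows downward; lengths in m; the calibration is good to about 2 mm. The wrist camera is an equidistant fisheye: a pixel r from the principal point sees the ray r / f radians off the axis. A picture is of the moment at which its call begins. There is no depth.
A pose or a line that the arm cannot do raises arm.Unreachable and nothing moves.
- arm.hand_in(): hands the job in; it is judged then, once.
Trained networks look in the newest picture that a camera, given by its name, has taken for a name from the list of things; names that differ only in an ending like _2 or _b are one class to them, and where a whole thing is asked for, a point or a joint stands for the part that bears it (a point fixed in the world has none). Each returns a list of dicts, best first, with "confidence" (0 to 1); they miss things now and then, are a little off and sometimes report something else, mostly with a low value. They report only what shows in the picture. A call takes as long as a camera call. They do not tell look-alikes from the thing itself.
- search_frame(camera, query): "bbox" ([left, top, width, height] in pixels, round what is visible of it).
The state is a dict: "time": time; "joint_pos": joint angles; "joint_velocities": joint speeds; "effort": joint torques, N m; "tcp_pos": TCP position; "tool_rot": TCP orientation; "wrist_force": force on the tool from outside, world axes, zero at the start; "moment": the same for the moment, N m; "finger_gap": finger opening in m; "gripper_force": force on a finger pad.
Only numpy, scipy, OpenCV 4.12 (cv2) and the standard library are available. Lean on these libraries where they do the work, as an engineer would, in place of code of your own. Each camera call takes 0.05 s, during which the arm holds its last target. There are 200 camera calls.

## Working session

There is one attempt and no reset: what is moved stays moved. The work goes in short steps, each a Python script; the robot and the scene stay as the last script left them, time stands still between calls to the robot, and variables do not carry over. Pictures are saved under pics/ and viewed, at most 10 in all, crops included, and the job is handed in when it is done.

```bash
ls; mkdir -p pics; cat > h.py <<'E'
import numpy as np, cv2, json
from bench import arm, ungrasp, gripper_close, inverse_kinematics, capture, search_frame
def ray(c,u,v):
    f=200/np.tan(np.radians(c["vertical_fov"])/2); x,y=(u-c["cx"])/f,(v-c["cy"])/f
    if c.get("fish"):
        r=np.hypot(x,y); s=np.sin(r)/r if r>1e-9 else 1; d=np.array([x*s,-y*s,-np.cos(r)])
    else: d=np.array([x,-y,-1])
    M=np.array(c["cam_to_world"]); return M[:3,3],M[:3,:3]@d
def at(c,u,v,z):
    o,d=ray(c,u,v); return o+d*(z-o[2])/d[2]
def proj(c,p):
    f=200/np.tan(np.radians(c["vertical_fov"])/2); M=np.array(c["cam_to_world"])
    q=M[:3,:3].T@(np.array(p)-M[:3,3]); x,y,z=q[0],-q[1],-q[2]
    if c.get("fish"):
        r=np.hypot(x,y); t=np.arctan2(r,z); k=f*t/max(r,1e-9)
    else: k=f/z
    return np.array([c["cx"]+k*x,c["cy"]+k*y])
def cap(n,save=None):
    c=capture(n); c["fish"]=n=="wrist"
    if save: cv2.imwrite("pics/%s.png"%save,c["pixels"])
    return c
E
python3 - <<'E'
from h import *
for n in("top","scene"):
    c=cap(n,n+"1"); print(n,{k:v for k,v in c.items() if k!="pixels"})
    for q in("pen","card","stand","driver","holder","row_start","row_end","hole0","phone","alcohol","tray"):
        print(q,[(np.round(d["bbox"]).tolist(),round(d["confidence"],2)) for d in search_frame(n,q)[:4]])
print(arm.observe())
E
```

```text
pics
top {'vertical_fov': 53.57848610374326, 'cx': 312.26816510962544, 'cy': 196.6118333711718, 'cam_to_world': array([[ 8.55154597e-04,  9.98395285e-01, -5.66226341e-02,
         5.75870277e-01],
       [-9.99843535e-01, -1.46786496e-04, -1.76885402e-02,
        -2.48935923e-02],
       [-1.76684666e-02,  5.66289011e-02,  9.98238946e-01,
         8.47586328e-01],
       [ 0.00000000e+00,  0.00000000e+00,  0.00000000e+00,
         1.00000000e+00]]), 'fish': False}
pen [([251.0, 236.0, 18.0, 18.0], 0.65), ([274.0, 278.0, 15.0, 20.0], 0.65), ([276.0, 191.0, 11.0, 12.0], 0.42)]
card [([340.0, 215.0, 85.0, 50.0], 0.79), ([276.0, 73.0, 66.0, 68.0], 0.68)]
stand [([211.0, 226.0, 71.0, 30.0], 0.71)]
driver [([213.0, 240.0, 13.0, 12.0], 0.61)]
holder [([321.0, 208.0, 119.0, 61.0], 0.95)]
row_start [([341.0, 216.0, 84.0, 44.0], 0.77)]
row_end [([342.0, 216.0, 84.0, 48.0], 0.8)]
hole0 [([212.0, 225.0, 68.0, 34.0], 0.58)]
phone [([276.0, 72.0, 68.0, 73.0], 0.63)]
alcohol [([202.0, 116.0, 29.0, 28.0], 0.94)]
tray [([211.0, 227.0, 67.0, 31.0], 0.73), ([384.0, 103.0, 64.0, 45.0], 0.62)]
scene {'ve
[... 1026 characters left out ...]
: 1.2, 'joint_pos': array([-1.30700328e+00,  1.25787238e-01, -3.96119618e-02,  1.40540223e+00,
        8.52409810e-06,  1.57081586e+00]), 'joint_velocities': array([ 0.0002155 , -0.00044376, -0.00049984,  0.00070199, -0.00058836,
       -0.00031212]), 'effort': array([-7.34478890e-04, -4.35718417e+01,  3.53097188e+01,  1.30742224e-03,
       -1.76487433e-06,  9.70606528e-07]), 'tcp_pos': array([ 0.13688708, -0.50681597,  0.23129574]), 'tool_rot': array([-3.14158755e+00, -8.52399845e-06,  2.63773508e-01]), 'wrist_force': array([-7.39629363e-01, -3.67833027e-04, -6.79271500e-02]), 'moment': array([-0.02631052,  0.03216662, -0.02129268]), 'gripper_force': 0.0, 'finger_gap': 0.08539345041164019}
```

View both.

```bash
python3 - <<'E'
import cv2
a=cv2.imread("pics/top1.png")[170:310,190:450]; cv2.imwrite("pics/top1c.png",cv2.resize(a,None,fx=3,fy=3,interpolation=cv2.INTER_CUBIC))
a=cv2.imread("pics/scene1.png")[110:260,190:450]; cv2.imwrite("pics/scene1c.png",cv2.resize(a,None,fx=3,fy=3,interpolation=cv2.INTER_CUBIC))
E
```

```text
(no output)
```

View pics/top1c.png

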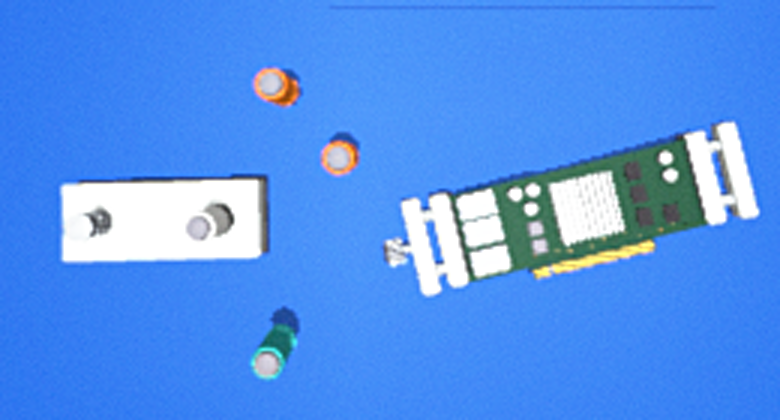

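View pics/scene1c.png

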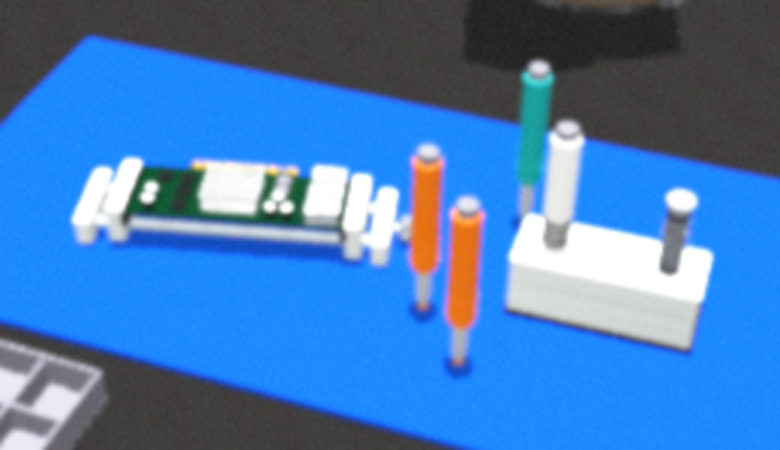

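```bash
python3 - <<'E'
from h import *
import pickle
a=cv2.imread("pics/top1.png"); t=capture("top"); t["fish"]=False
s=capture("scene"); s["fish"]=False
hsv=cv2.cvtColor(t["pixels"],cv2.COLOR_BGR2HSV)
m=cv2.inRange(hsv,(18,90,90),(38,255,255)); m[:240]=0;m[275:]=0;m[:,:360]=0;m[:,420:]=0
p=cv2.findNonZero(m)[:,0]; (c,sz,ang)=cv2.minAreaRect(p); print("gold",c,sz,ang)
u0,u1=p[:,0].min(),p[:,0].max()
vx,vy,x0,y0=cv2.fitLine(p.astype(np.float32),cv2.DIST_L2,0,.01,.01).ravel()
A=at(t,u0-.5,y0+(u0-.5-x0)*vy/vx,.035);B=at(t,u1+.5,y0+(u1+.5-x0)*vy/vx,.035);print("row",A,B,np.linalg.norm(A-B))
print("pen top",at(t,190+200/3,170+228/3,.153),"scene",at(s,190+567/3,110+129/3,.153))
print("driver top",at(t,190+82/3,170+227/3,.115),"scene",at(s,190+681/3,110+200/3,.115))
for q in((62,185),(265,178),(267,260),(62,262)): print("corner",at(t,190+q[0]/3,170+q[1]/3,.053).round(4))
for n,q in dict(o1=(270,83),o2=(339,157),teal=(267,363)).items(): print(n,at(t,190+q[0]/3,170+q[1]/3,.145).round(4))
E
```

```text
gold (389.63934326171875, 255.4672088623047) (5.420894145965576, 44.5797233581543) 71.99584197998047
row [ 0.49117089 -0.12281576  0.035     ] [ 0.51324194 -0.2100829   0.035     ] 0.09001490533390767
pen top [0.52878649 0.08457787 0.153     ] scene [0.53266267 0.08785343 0.153     ]
driver top [0.5266739  0.16343312 0.115     ] scene [0.53112841 0.1677147  0.115     ]
corner [0.5505 0.1932 0.053 ]
corner [0.5553 0.0571 0.053 ]
corner [0.5009 0.0555 0.053 ]
corner [0.4993 0.1924 0.053 ]
o1 [0.6139 0.045  0.145 ]
o2 [0.5701 0.0039 0.145 ]
teal [0.4497 0.0458 0.145 ]
```

```bash
python3 - <<'E'
from h import *
import pickle
D=[np.pi,0,np.pi/2]
arm.move_to([.50,-.165,.26],D); arm.sleep(.3); a=cap("wrist","w_card")
print([(np.round(d["bbox"]).tolist(),round(d["confidence"],2)) for d in search_frame("wrist","card")[:2]])
arm.move_to([.529,.085,.26],D); arm.sleep(.3); b=cap("wrist","w_pen")
print([(np.round(d["bbox"]).tolist(),round(d["confidence"],2)) for d in search_frame("wrist","pen")[:4]])
o=arm.observe();print(o["time"],o["tcp_pos"],o["joint_pos"],a["cam_to_world"].round(3),b["cam_to_world"].round(3))
pickle.dump((a,b),open("w.pkl","wb"))
E
```

```text
[([310.0, 86.0, 78.0, 136.0], 0.64)]
[([230.0, 184.0, 36.0, 50.0], 0.85), ([382.0, 182.0, 37.0, 53.0], 0.77), ([310.0, 158.0, 22.0, 36.0], 0.67), ([346.0, 215.0, 29.0, 55.0], 0.61)]
4.9083 [0.52910446 0.08431362 0.26002704] [ 1.58046652e-01  1.48714699e-01  4.97014038e-02  1.47170239e+00
 -4.29899976e-05  1.73002204e+00] [[ 1.     0.002  0.001  0.5  ]
 [-0.002  0.952  0.305 -0.088]
 [ 0.    -0.305  0.952  0.403]
 [ 0.     0.     0.     1.   ]] [[ 1.     0.003  0.001  0.529]
 [-0.003  0.952  0.305  0.161]
 [ 0.    -0.305  0.952  0.403]
 [ 0.     0.     0.     1.   ]]
```

View pics/w_card.png

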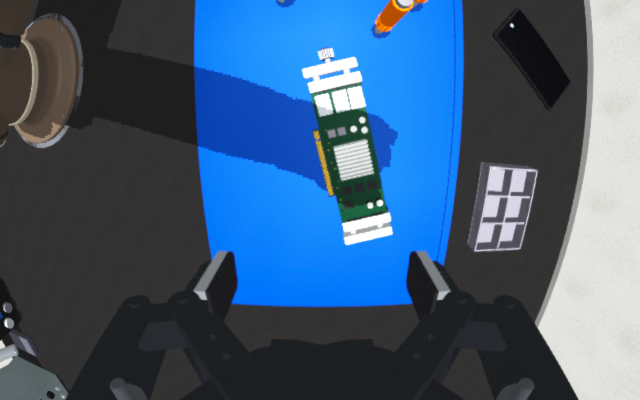

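View pics/w_pen.png

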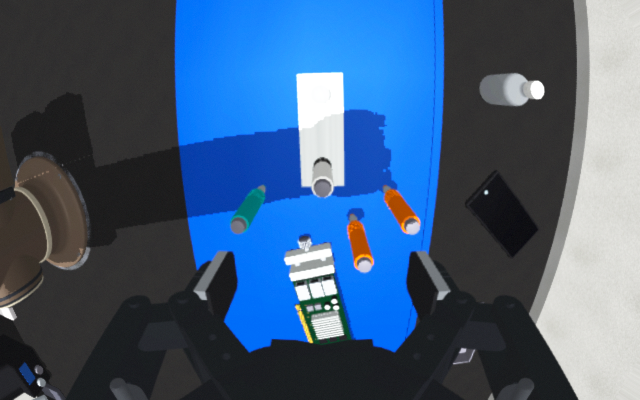

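```bash
python3 - <<'E'
from h import *
import pickle
a,b=pickle.load(open("w.pkl","rb")); print(a["vertical_fov"],a["cx"],a["cy"])
hsv=cv2.cvtColor(a["pixels"],cv2.COLOR_BGR2HSV)
m=cv2.inRange(hsv,(12,90,70),(38,255,255)); k=np.zeros_like(m);k[122:205,308:342]=255;m&=k
p=cv2.findNonZero(m)[:,0].astype(float)
P=np.array([at(a,u,v,.035)[:2] for u,v in p]); c=P.mean(0); w,V=np.linalg.eigh(np.cov(P.T)); d=V[:,1]*np.sign(V[1,1]); n=np.array([d[1],-d[0]])
t=(P-c)@d; q=(P-c)@n
print(len(p),"dir",d,"len",t.min(),t.max(),"wid",q.min(),q.max()); mid=c+d*(t.min()+t.max())/2+n*(q.min()+q.max())/2
print("mid",mid,"c",c)
# projected outline of tab to compare
print("wrist pen top",at(b,322,187.5,.153),"mask check")
for uv in((298,73),(343,73),(344,186),(299,186)): print("corner",at(b,*uv,.053).round(4))
big=np.hstack([cv2.resize(a["pixels"][120:210,290:370],None,fx=5,fy=5,interpolation=cv2.INTER_NEAREST)[:450],cv2.resize(b["pixels"][120:210,290:360],None,fx=5,fy=5,interpolation=cv2.INTER_NEAREST)])
cv2.imwrite("pics/z.png",big)
E
```

```text
65.70646984690485 321.4649186346955 196.56645523729804
347 dir [-0.23783607  0.97130531] len -0.040859831165118515 0.040898771869366184 wid -0.0035277642750343183 0.011864833193443695
mid [ 0.50640229 -0.16248365] c [ 0.502358   -0.16349399]
wrist pen top [0.5294314  0.08918586 0.153     ] mask check
corner [0.5033 0.1927 0.053 ]
corner [0.5531 0.1926 0.053 ]
corner [0.5554 0.0622 0.053 ]
corner [0.5025 0.0623 0.053 ]
```

View pics/z.png

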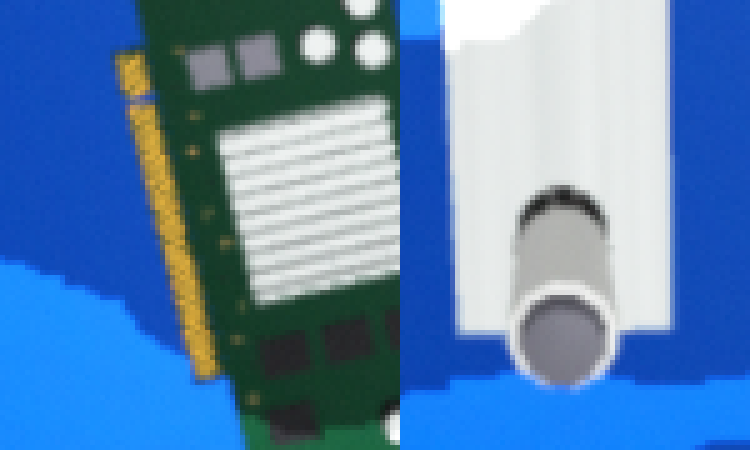

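```bash
python3 - <<'E'
from h import *
D=[np.pi,0,np.pi/2]
arm.move_to([.530,.0878,.20],D); arm.line_to([.530,.0878,.094],.12)
gripper_close(30); o=arm.observe(); print(o["time"],o["tcp_pos"],o["finger_gap"],o["gripper_force"],o["wrist_force"],o["moment"])
arm.line_to([.530,.0878,.245],.12); o=arm.observe(); print(o["tcp_pos"],o["finger_gap"],o["wrist_force"])
arm.line_to([.4925,-.1237,.245],.2); arm.line_to([.4925,-.1237,.135],.12); arm.sleep(.3)
c=cap("wrist","w2"); t=cap("top","t2"); s=cap("scene","s2")
import pickle; pickle.dump((c,t,s),open("w2.pkl","wb"))
o=arm.observe(); print(o["time"],o["tcp_pos"],o["wrist_force"])
cv2.imwrite("pics/m2.png",np.vstack([np.hstack([cv2.resize(s["pixels"][130:210,210:340],(390,240)),cv2.resize(t["pixels"][200:280,310:440],(390,240))]),cv2.resize(c["pixels"][80:280,220:420],None,fx=1.8,fy=1.8)[:, :].repeat(1,1) if 0 else cv2.copyMakeBorder(cv2.resize(c["pixels"][60:360,200:440],(270,337)),0,0,0,510,cv2.BORDER_CONSTANT)]))
cv2.imwrite("pics/m3.png",cv2.resize(c["pixels"][100:300,220:420],(600,600)))
E
```

```text
6.9 [0.52993996 0.08783618 0.09418705] 0.018884939676602236 29.23454314470291 [-0.89051159  0.96871549  2.38407011] [ 0.00145057  0.24487918 -0.05016454]
[0.52966913 0.08774387 0.2441546 ] 0.019235363604530074 [ 0.01047206 -0.38147368 -1.15487304]
11.05 [ 0.49256019 -0.123752    0.1351395 ] [-0.18734972  0.12715168 -1.38024708]
```

View pics/m3.png

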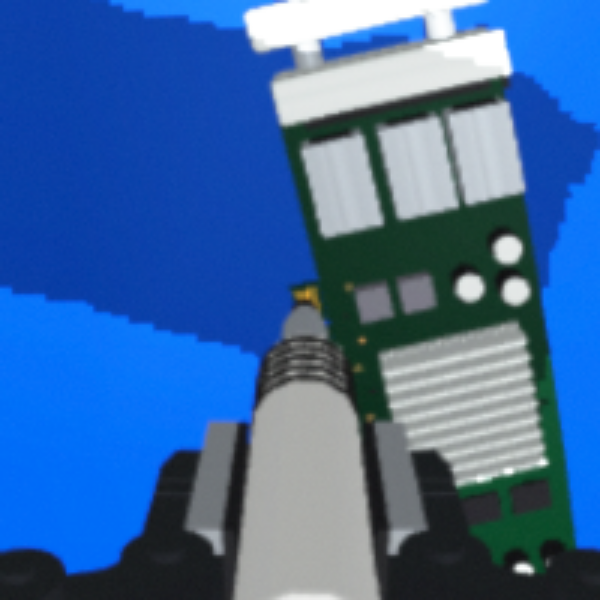

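View pics/m2.png

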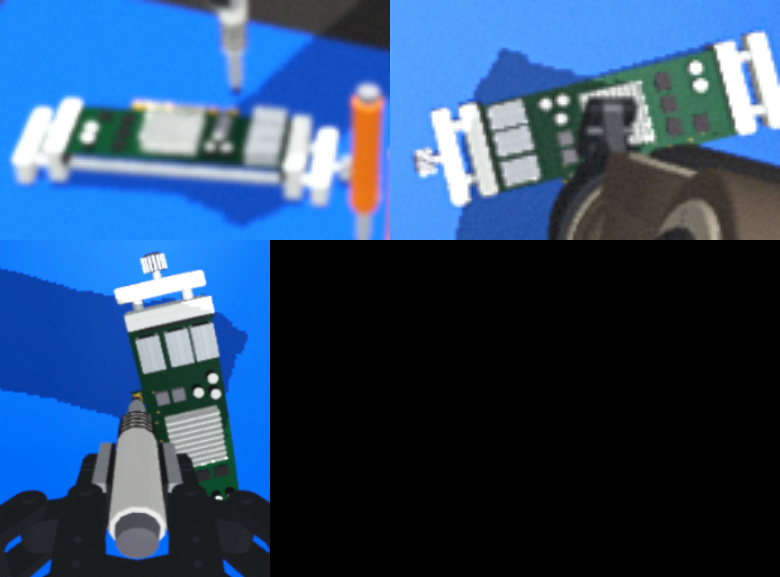

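```bash
python3 - <<'E'
from h import *
import pickle
c,t,s=pickle.load(open("w2.pkl","rb"))
print("tip",at(c,321.7,202.7,.052), "expected px of tip at tcp xy",proj(c,[.49256,-.12375,.052]))
print("scene tip px",210+235/3,130+92/3,"expected",proj(s,[.49256,-.12375,.052]), proj(s,[.49256,-.12875,.052]))
d=np.array([-.2378,.9713]);n=np.array([d[1],-d[0]]);m=np.array([.5024,-.1635])
for a,b in((.041,-.0029),(.041,.0029),(.035,-.0029),(.041,-.0036)):
    q=proj(c,[*(m+d*a+n*b),.035]); print(a,b,q,(q-[220,100])*3)
hsv=cv2.cvtColor(c["pixels"],cv2.COLOR_BGR2HSV)
k=cv2.inRange(hsv,(12,90,70),(38,255,255)); w=np.zeros_like(k);w[190:208,312:332]=255
for u,v in cv2.findNonZero(k&w)[:,0]:
    e=at(c,u,v,.035)[:2]-m; print((u,v),np.round([e@n*1000,e@d*1000],1),end=" ")
E
```

```text
tip [ 0.49282017 -0.12398162  0.052     ] expected px of tip at tcp xy [321.36255198 202.41633555]
scene tip px 288.3333333333333 160.66666666666666 expected [288.69571458 161.1742066 ] [286.67670973 160.7235206 ]
0.041 -0.0029 [318.04341931 196.46662545] [294.13025792 289.39987634]
0.041 0.0029 [324.88210858 194.86247927] [314.64632574 284.58743781]
0.035 -0.0029 [319.79272681 203.15140981] [299.37818044 309.45422943]
0.041 -0.0036 [317.21966165 196.65987454] [291.65898495 289.97962363]
(np.int32(323), np.int32(195)) [ 1.4 41.3] (np.int32(321), np.int32(196)) [-0.4 40.8] (np.int32(322), np.int32(196)) [ 0.4 40.6] (np.int32(323), np.int32(196)) [ 1.2 40.4] (np.int32(324), np.int32(196)) [ 2.  40.2] (np.int32(325), np.int32(196)) [ 2.8 40. ] (np.int32(318), np.int32(197)) [-3.  40.6] (np.int32(319), np.int32(197)) [-2.2 40.4] (np.int32(320), np.int32(197)) [-1.4 40.2] (np.int32(321), np.int32(197)) [-0.6 40. ] (np.int32(322), np.int32(197)) [ 0.2 39.8] (np.int32(323), np.int32(197)) [ 1.  39.6] (np.int32(324), np.int32(197)) [ 1.8 39.4] (np.int32(325), np.int32(197)) [ 2.6 39.2] (np.i
[... 283 characters left out ...]
 [ 1.6 38.5] (np.int32(325), np.int32(198)) [ 2.4 38.3] (np.int32(319), np.int32(199)) [-2.7 38.7] (np.int32(320), np.int32(199)) [-1.9 38.5] (np.int32(321), np.int32(199)) [-1.1 38.3] (np.int32(322), np.int32(199)) [-0.3 38.1] (np.int32(323), np.int32(199)) [ 0.5 37.9] (np.int32(324), np.int32(199)) [ 1.3 37.7] (np.int32(325), np.int32(199)) [ 2.2 37.5] (np.int32(324), np.int32(200)) [ 1.1 36.8] (np.int32(325), np.int32(200)) [ 1.9 36.6] (np.int32(326), np.int32(200)) [ 2.7 36.4] (np.int32(324), np.int32(201)) [ 0.9 36. ] (np.int32(325), np.int32(201)) [ 1.7 35.8] (np.int32(326), np.int32(201)) [ 2.5 35.6] (np.int32(325), np.int32(202)) [ 1.5 34.9] (np.int32(326), np.int32(202)) [ 2.3 34.7]
```

```bash
python3 - <<'E'
from h import *
d=np.array([-.2378,.9713]);d/=np.linalg.norm(d);m=np.array([.5024,-.1635])-[.0001,0]
S=m+d*.038
arm.line_to([*S,.135],.1); arm.line_to([*S,.124],.05); arm.sleep(.2); f0=arm.observe()["wrist_force"]
g=arm.line_to([*S,.115],.01,guard=1.0); o=arm.observe(); print(g,o["time"],o["tcp_pos"],o["wrist_force"]-f0)
z=o["tcp_pos"][2]
if g and .1165<z<.1195:
    z-=.0012; arm.line_to([*S,z],.01); arm.sleep(.3)
    for y in np.arange(.026,-.039,-.0128).tolist():
        pass
    for y in(.019,0,-.019,-.038):
        arm.line_to([*(m+d*y),z],.02); o=arm.observe(); print(y,o["time"],o["tcp_pos"],o["wrist_force"]-f0)
E
```

```text
True 12.5417 [ 0.49310866 -0.12655542  0.11666414] [0.63710132 0.7293745  1.74950909]
0.019 14.2 [ 0.49779645 -0.14509401  0.11548196] [-0.30361703  1.85399021  4.29293106]
0 15.3 [ 0.50231886 -0.1635103   0.11547954] [-1.30593689  1.95786726  3.03255497]
-0.019 16.4 [ 0.50686261 -0.18200001  0.11551733] [-1.07371097  1.37336022  4.46527252]
-0.038 17.5 [ 0.5113653  -0.20045836  0.11551189] [-0.40853411  1.73262709  1.99949916]
```

```bash
python3 - <<'E'
from h import *
import pickle
p=arm.observe()["tcp_pos"]
arm.line_to([p[0],p[1],.135],.05); arm.sleep(.3); c=cap("wrist","w4"); o=arm.observe(); print(o["time"],o["tcp_pos"],o["finger_gap"])
print("expected tip",proj(c,[*o["tcp_pos"][:2],.052]))
print("cap", proj(c,[*o["tcp_pos"][:2],.194]))
arm.line_to([p[0],p[1],.245],.15); arm.line_to([.5299,.0878,.245],.2); arm.line_to([.5299,.0878,.160],.12); arm.sleep(.3)
c2=cap("wrist","w5"); o=arm.observe(); print(o["time"],o["tcp_pos"],"tip",proj(c2,[.5299,.0878,.077]))
pickle.dump((c,c2),open("w4.pkl","wb"))
cv2.imwrite("pics/m4.png",np.hstack([cv2.resize(x["pixels"][150:280,255:388],(399,390)) for x in(c,c2)]))
E
```

```text
18.3917 [ 0.51123386 -0.20040102  0.13477513] 0.01935477209640184
expected tip [321.95927602 202.82573707]
cap [321.70764682 331.72390839]
22.075 [0.53013837 0.08786287 0.16040714] tip [321.37779261 202.57479719]
```

View pics/m4.png

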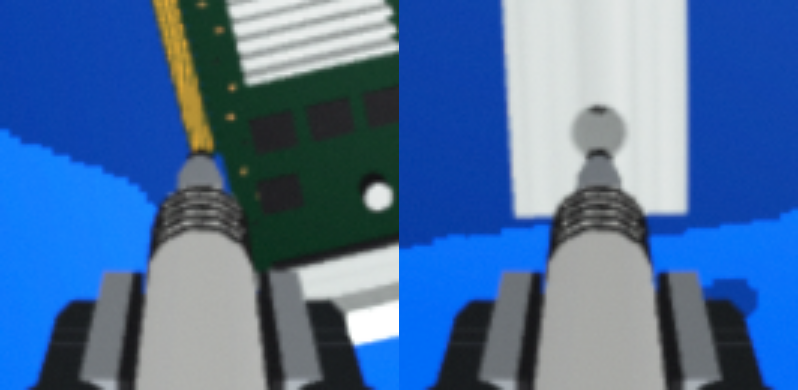

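```bash
python3 - <<'E'
from h import *
import pickle
_,c=pickle.load(open("w4.pkl","rb"))
h=at(c,321.7,193.7,.053);tip=at(c,321.3,201.5,.077);print("hole",h,"tip",tip)
x=.5299; y=.0878+np.clip(.5*(h[1]-tip[1]),-.0015,.0015); print(y)
arm.line_to([x,y,.138],.08); arm.sleep(.2)
g=arm.line_to([x,y,.0945],.04,guard=5); o=arm.observe(); print(g,o["time"],o["tcp_pos"],o["wrist_force"])
cap("wrist","w6"); 
E
```

```text
hole [0.53015097 0.08754861 0.053     ] tip [0.52984082 0.08867566 0.077     ]
0.08723647152698619
False 23.9333 [0.53011819 0.08726835 0.09477661] [ 0.03646204  0.04314928 -1.27970029]
```

```bash
python3 - <<'E'
from h import *
g=arm.line_to([.5299,.08725,.0905],.01,guard=2); o=arm.observe(); print(g,o["tcp_pos"],o["wrist_force"])
ungrasp(); arm.sleep(.2); p=arm.observe()["tcp_pos"]
arm.line_to([p[0],p[1],.26],.12); arm.sleep(.5)
b=cap("wrist","w7"); s=cap("scene","s7"); t=cap("top"); o=arm.observe(); print(o["time"],o["finger_gap"],o["wrist_force"])
print("cap px wrist",proj(b,[.53,.0878,.153]),"scene",proj(s,[.53,.0878,.153]),[np.round(d["bbox"]).tolist() for d in search_frame("scene","pen")],[np.round(d["bbox"]).tolist() for d in search_frame("scene","driver")])
cv2.imwrite("pics/m7.png",np.hstack([cv2.resize(b["pixels"][120:210,290:360],(350,450)),cv2.resize(s["pixels"][110:260,310:450],(420,450))]))
E
```

```text
True [0.53012745 0.08727679 0.09416371] [-0.71863238 -0.15459886  5.46454098]
27.2667 0.08549578063993347 [ 0.6893134  -0.45727569  0.46519134]
cap px wrist [322.7553676  192.78247792] scene [379.30848396 152.25613632] [[329.0, 160.0, 6.0, 50.0], [340.0, 178.0, 8.0, 52.0], [363.0, 130.0, 11.0, 52.0], [367.0, 152.0, 18.0, 39.0]] [[408.0, 175.0, 14.0, 28.0]]
```

View pics/m7.png

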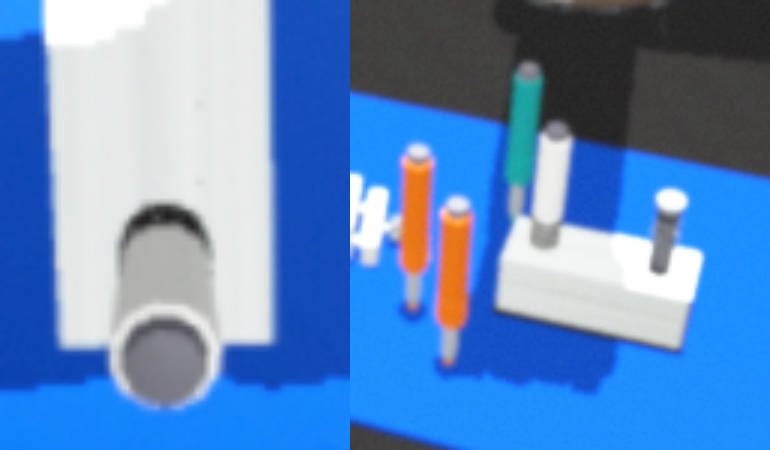

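```bash
python3 -c "
from h import *
print(arm.hand_in())"
```

```text
the job is handed in; nothing more can be done
None
```

I rubbed the whole contact row with the pen from the short block to the far end at about 1.7 cm/s, pressing with roughly 2–4.5 N. I then stood the pen back in its hole, where the final pictures show it seated as at the start, moved nothing else on purpose, and handed the job in at about 27 s; no verdict came back.

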